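# Latch back the spring gate and take the empty reel off its spindle

## Task

On the reel stand, wind the spring-loaded gate back, hold it against its spring and push its drop bolt down into the notch of the quadrant so that the gate stays latched open when you let go of it. Then slide the empty reel off the open end of the spindle and set it down (do not drop it) in the shallow tray, leaving the gate latched and the flux bottle, screwdriver and cup where they are.

Things in the scene. Friction and masses are not known exactly. Their poses are not given: they have to be found in the camera images.
- stand: fixed aluminium reel stand; origin on the table below the spindle axis, z up. Base 180 x 155 x 12 mm. A level steel spindle (12 mm thick, at x = 0, axis 100 mm above the table) runs along -y from an upright plate (60 mm wide, 137 mm high, face at y = +50 mm) to its open end at y = -45 mm. A hinge post (14 mm thick, 130 mm high) stands at x = -95, y = -62 mm.
- hinge (a point): point on the gate's vertical hinge axis, 100 mm above the table; axes as the stand's. Below the lever a dark steel quadrant plate (top at 87 mm, 12 mm thick, 57 to 83 mm from the axis) is clamped to the post. It has one notch, 13 mm wide along the arc; its middle lies anywhere between 1.15 and 1.51 rad of gate swing (differs each time, pose not given): find it by pressing the bolt.
- spindle_end (a point): middle of the open end face of the spindle, 100 mm above the table; axes as the stand's
- gate (a joint): swing of the gate, rad: 0 shut, grows as it is wound back (clockwise from above), stop at 1.65. A straight grey lever on the hinge post: when shut its 98 mm blocking arm points along the stand's +x, 13 mm beyond the spindle's open end, its tail along -x. A torsion spring pushes it shut: 2 N at the knob when shut, 8 N at 1.35 rad; let go unlatched, it snaps shut.
- bolt (a joint): how far the drop bolt is pushed down, m: 0 up, 0.012 fully down. An upright 8 mm pin in the gate's tail, 70 mm from the hinge axis, moving with the gate. It is stiff (2.5 N of friction), stays where it is left and does not fall by itself. The quadrant stops it after 1 to 2 mm everywhere but at the notch, where it goes 12 mm down and then holds the gate.
- knob (a point): middle of the bolt's round upright black knob, 24 mm across, 32 mm tall; 146 mm above the table with the bolt up. Gripping it both winds the gate and pushes the bolt. Between the knob and the tail (top 105 mm above the table) there is only the thin pin.
- reel: empty black plastic reel, 80 mm across, 36 mm wide, two 4 mm flanges on a 34 mm core with a 22 mm bore, 0.09 to 0.15 kg; origin at its centre, y along its axis. It hangs by its bore on the spindle, 28 to 32 mm clear of the upright plate. It can be pinched across the outer faces of its two flanges, above the spindle.
- tray: fixed shallow open tray, 120 x 120 mm outside, walls 25 mm high and 4 mm thick, floor 4 mm; origin under its centre on the table
- flux: bystander: small closed bottle, 42 mm across, 85 mm tall, origin at its base
- driver: bystander: screwdriver lying on the table, 160 mm long, origin near its middle
- cup: bystander: small open steel cup, 64 mm across, 60 mm tall, origin at its base
Not all that is in view belongs to the job. What is meant by the reel is not green, and is the smaller of those in its own colour.

How it is judged:
On the way, in this order (a step that is already met when the one before it is completed fails the run):
1. the gate is wound back and latched by its bolt, with the fingers off it (value of joint gate above 1 rad and value of joint bolt above 0.008 m and contact force between the fingers and stand below 0.1 N), for 0.3 s.
2. the reel has come off the open end of the spindle, the gate still latched (value of joint gate above 1 rad and value of joint bolt above 0.008 m and y of reel in the frame of stand below -0.064 m).
At the end, for the whole second after the job is handed in: The gate is still latched open (swing over 1.0 rad, bolt more than 8 mm down) and the reel rests in the tray, standing or lying, its centre within 45 mm of the tray's middle and below 56 mm, at rest (value of joint gate above 1 rad and value of joint bolt above 0.008 m and horizontal distance between reel and tray below 0.045 m and height (world z) of reel below 0.056 m and linear speed of reel below 0.03 m/s); the robot touches nothing.
It fails at once if the reel is dropped: loose from the fingers over the tray with its centre more than 75 mm above the table (horizontal distance between reel and tray below 0.1 m and height (world z) of reel above 0.075 m and contact force between the fingers and reel below 0.02 N).
It fails at once if a bystander (flux bottle, screwdriver or cup) is moved more than 25 mm (distance of any of flux, driver, cup from where it was at the start of the episode above 0.025 m).
It also fails if it takes over 58 s, if anything falls off the work surface, if the arm or the gripper's body presses on something with over 40 N, if the wrist force passes 120 N, or if a joint passes its speed limit or range.

## Robot

A 6-joint arm with a two-finger parallel gripper is mounted at the origin on the work surface. World frame = base frame: x ahead of the robot, y to its left, z up, the work surface at z = 0. Lengths are in m, angles in rad, forces in N, time in s.
With the tool pointing down it reaches from about 0.35 to 0.775 m from the base axis. Payload 5.5 kg.
Tool frame: the origin (TCP) lies at the very end of the fingers, on their centre line; the grasp point (between the pads) lies env.hold_point_z behind it (env.hold_point_z is the distance from the TCP to the grasp point, in m); z points along the fingers, y is the line along which they close (so a half turn about z gives the same grasp; the last joint's range is limited). The gripper opens to 85 mm and grips with 20 to 120 N. Pads are 22 mm wide; open, the fingers measure 114 mm over their backs; the gripper's body (76 mm by 85 mm) begins 54 mm behind the grasp point. The pads swing forward as they close: fully open they stand 13 mm farther back than shut.
Start: joints at [1.025, 0.313, 0.046, 1.304, 0, 1.431], TCP at [0.227, 0.528, 0.231] pointing down, gripper open.
Joint ranges: [-2.76, 2.76], [-0.86, 1.69], [-1.03, 1.26], [-2.2, 2.34], [-1.47, 1.5], [-3.14, 3.14]. Speed limits (rad/s): [2.57, 2.57, 3.14, 3.14, 3.14, 3.14].

## Interface

Orientations are given as a unit quaternion [w, x, y, z].
In Python, from workcell import env gives the robot as it stands.
- The arm moves only by the tool carry_out, never from a script. Its argument "steps" is a list of rows, each a list of 3 entries, a list of its own where there are three numbers: the turn, a rotation vector about the tool's x, y, z in degrees, then the shift along the tool's x, y, z in cm, then the closure in counts, from 0 (fully open) to 255 (shut). A call has exactly 8 rows; each row is the pose to reach, as a shift and turn from the pose commanded when the call began, along the tool's axes at that moment; what a row does not reach only later rows make up. A row lasts 1/8 s, in which the tool goes at most 62.5 mm and 10.7 degrees, less where a joint would pass 70% of its speed; a pose out of reach is approached as far as the arm can. A call with a gripper value outside its range is refused whole. The fingers move at their own pace and stop on an object; "force" is the grip in N (left out, the last holds). Time passes only in rows, so rows that repeat a pose let the fingers close, or fill a call up. It gives the time, the measured TCP pose, the force, the opening and the grip force at its end, in the units of the state.
- env.get_state(): the state, without advancing time (a new reading comes with each control period).
- env.read_camera(name): name is "side" or "top" or "wrist"; returns (picture, depth): 384x512x3 uint8, red, green, blue; 384x512 float32, m along the optical axis (not along the pixel's ray), 0 where there is no reading.
- env.get_calibration(name): a dict with "fx", "fy", "cx", "cy" (pixels), "origin" and "orientation" of the camera in the world. Camera axes: x right, y up, looking along -z (the intrinsics and any distortion apply to the point x, -y, -z); pixel columns grow to the right and rows downward; lengths in m; the calibration is good to about 2 mm. A picture is of the moment at which its call begins: read the wrist's pose just before it. get_calibration takes no time and is no camera call; for the wrist camera it gives the pose at the moment of the call.
- env.hand_in(): hands the job in; it is judged then, once.
The state is a dict: "clock": time; "joint_pos": joint angles; "qvel": joint speeds; "tau": joint torques, N m; "tcp_pos": TCP position; "orientation": TCP orientation; "wrist_force": force on the tool from outside, world axes, zero at the start; "ft_torque": the same for the moment, N m; "finger_gap": finger opening in m; "grip_force": force on a finger pad.
Only numpy, scipy, OpenCV 4.12 (cv2) and the standard library are available. Lean on these libraries where they do the work, as an engineer would, in place of code of your own. Each camera call takes 0.05 s, during which the arm holds its last target. There are 200 camera calls.

## Working session

There is one attempt and no reset: what is moved stays moved. The work goes in short steps, Python scripts to look and compute and a tool call to move; the robot and the scene stay as the last step left them, time stands still between calls to the robot, and variables do not carry over. Pictures are saved under pics/ and viewed, at most 10 in all, crops included, and the job is handed in when it is done.

Besides the shell and the picture viewer there is one more tool, called after "Request:" as name(argument=value, ...), one argument or row to a line, values as JSON. carry_out: Moves the arm, as the interface text tells. Its arguments: {"type":"object","properties":{"steps":{"type":"array","items":{"type":"array"}},"force":{"type":"number"}},"required":["steps"]}

```bash
mkdir -p pics; cat > h.py <<'E'
from workcell import env
import numpy as np, cv2
from scipy.spatial.transform import Rotation as R
def rot(q): return R.from_quat([q[1],q[2],q[3],q[0]])
def cloud(name):
    c=env.get_calibration(name); im,d=env.read_camera(name)
    v,u=np.mgrid[:d.shape[0],:d.shape[1]]
    P=np.stack([(u-c["cx"])/c["fx"]*d,-(v-c["cy"])/c["fy"]*d,-d],-1)
    W=P@rot(c["orientation"]).as_matrix().T+np.array(c["origin"])
    W[d==0]=np.nan
    return im,W
E
python3 - <<'E'
from h import *
print(env.get_state(), env.hold_point_z)
for n in("top","side"):
    c=env.get_calibration(n);print(c)
    im,W=cloud(n);np.savez(n+".npz",im=im,W=W)
    cv2.imwrite(f"pics/{n}1.png",im[...,::-1])
E
```

```text
{'clock': 0.0, 'joint_pos': array([ 1.02542230e+00,  3.14002692e-01,  4.49955257e-02,  1.30358218e+00,
       -3.10964970e-05,  1.43117352e+00]), 'qvel': array([ 2.70249098e-04,  2.45186757e-05,  1.42537344e-03, -5.24649790e-04,
       -1.69294621e-03, -1.48851249e-04]), 'tau': array([ 1.81907129e-03, -4.80622673e+01,  2.98535514e+01,  1.93609967e-02,
       -2.44218645e-04,  3.51280008e-06]), 'tcp_pos': array([0.22672724, 0.52787224, 0.23041432]), 'orientation': array([-2.86440311e-04,  2.01486702e-01,  9.79490840e-01, -8.49661903e-04]), 'wrist_force': array([-0.54627819, -0.0523426 , -0.30164957]), 'ft_torque': array([ 0.02254566, -0.01678843,  0.007637  ]), 'grip_force': 0.0, 'finger_gap': 0.0852813285607719} 0.0187
{'fx': 375.3262449155488, 'fy': 375.3262449155488, 'cx': 254.47841266253582, 'cy': 200.62830547230084, 'origin': array([0.55818169, 0.05528238, 1.12363348]), 'orientation': array([-0.70137433, -0.01869131,  0.01135149,  0.7124576 ])}
{'fx': 468.1193180538748, 'fy': 468.1193180538748, 'cx': 259.67808454042506, 'cy': 195.81118215763337, 'origin': array([ 0.37953989, -0.80262931,  0.96796848]), 'orientation': array([ 0.90997635,  0.39166374, -0.04951934, -0.12684793])}
```

View pics/top1.png

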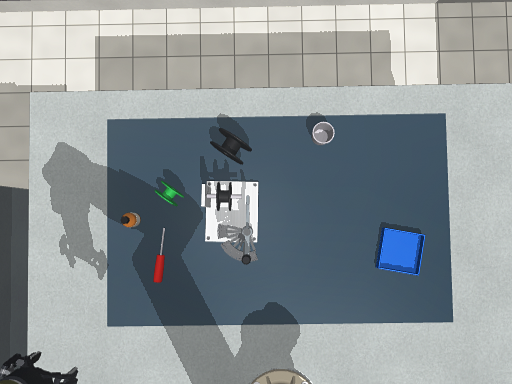

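View pics/side1.png

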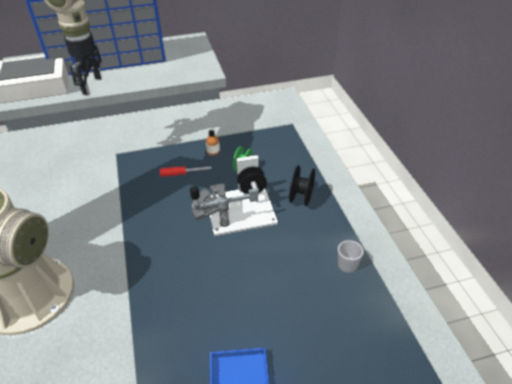

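Top view: the black reel on the spindle is at (224,196), a larger black reel at (232,146), a green reel at (170,192), and the knob at (246,259). The tray is at (400,250), cup (323,132), flux bottle (130,219), driver (160,255). Of the reel candidates I choose the one at (224,196): it is not green, and it is the smaller of the two black ones. I'll check it in a close crop and measure.

```bash
python3 - <<'E'
from h import *
z=np.load("top.npz");im,W=z["im"],z["W"]
c=im[125:275,190:270];cv2.imwrite("pics/crop1.png",cv2.resize(c,None,fx=4,fy=4,interpolation=cv2.INTER_CUBIC)[...,::-1])
for u,v in[(224,196),(232,146),(246,259),(400,250),(323,132),(130,219),(160,265),(209,183),(254,184),(210,239),(248,230),(211,195),(248,200)]:print(u,v,W[v,u].round(3))
i=im.astype(int)
m=(i[...,2]>150)&(i[...,0]<90); p=W[m]; p=p[np.isfinite(p).all(1)]
print("tray",cv2.minAreaRect((p[:,:2]*1000).astype(np.float32)),m.sum(),np.percentile(p[:,2],[5,95]))
m=(i.min(-1)>170)&(np.arange(512)[None]>200)&(np.arange(512)[None]<262)&(np.arange(384)[:,None]>175)&(np.arange(384)[:,None]<246)&(W[...,2]<.03)&(W[...,2]>.004)
p=W[m];print("base",cv2.minAreaRect((p[:,:2]*1000).astype(np.float32)),m.sum(),np.median(p[:,2]))
E
```

```text
224 196 [0.615 0.148 0.113]
232 146 [0.757 0.126 0.08 ]
246 259 [0.451 0.089 0.166]
400 250 [ 0.453 -0.361  0.004]
323 132 [ 0.808 -0.142  0.006]
130 219 [0.557 0.417 0.07 ]
160 265 [0.422 0.344 0.029]
209 183 [0.66  0.2   0.019]
254 184 [0.654 0.067 0.02 ]
210 239 [0.494 0.2   0.013]
248 230 [0.523 0.084 0.132]
211 195 [0.619 0.184 0.105]
248 200 [0.603 0.083 0.123]
tray ((450.5597839355469, -362.6739807128906), (132.16432189941406, 119.32050323486328), 79.19451141357422) 1542 [0.00190595 0.02601874]
base ((576.1773681640625, 136.4954376220703), (154.1395263671875, 178.17454528808594), 89.08167266845703) 1998 0.013574399493409217
```

View pics/crop1.png

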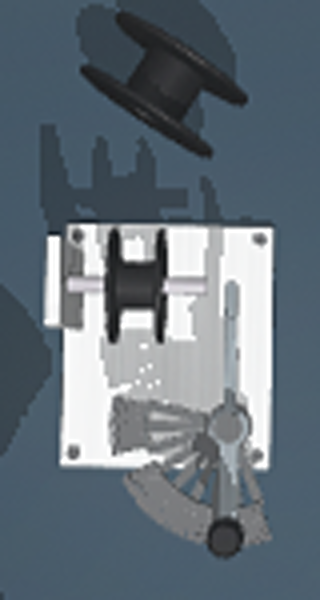

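The crop shows the chosen reel on the spindle, between the two flanges at about (112,285) and (162,285). The larger loose reel is above it, and the knob is at (225,537) over the quadrant. The stand's axes are about parallel to the world's. Next I move above the knob.

```bash
cat >> h.py <<'E'
def plan(p,ang):
    """rows to put TCP at world p, pointing down, tool y (closing) at world angle ang deg"""
    s=env.get_state(); M=rot(s["orientation"])
    a=np.radians(ang); y=np.array([np.cos(a),np.sin(a),0]); z=np.array([0,0,-1.]); x=np.cross(y,z)
    T=R.from_matrix(np.stack([x,y,z],1))
    t=(M.inv()*T).as_rotvec(degrees=True); d=M.inv().apply(np.array(p)-s["tcp_pos"])*100
    print("turn",t.round(1),"shift",d.round(2),"now",s["tcp_pos"].round(4),"t",round(s["clock"],2),"j6",s["joint_pos"][5].round(2))
E
python3 -c "
from h import *
plan([.46,.088,.26],90)"
```

```text
turn [ -0.1  -0.  -23.3] shift [-38.8  -31.21  -2.91] now [0.2268 0.5279 0.2305] t 0.1 j6 1.43
```

Request:
carry_out(
  steps=[
    [[0,0,-10],[-5,-4,-3],0],
    [[0,0,-20],[-10,-8,-3],0],
    [[0,0,-23.3],[-15,-12,-3],0],
    [[0,0,-23.3],[-20,-16,-3],0],
    [[0,0,-23.3],[-25,-20,-3],0],
    [[0,0,-23.3],[-30,-24,-3],0],
    [[0,0,-23.3],[-35,-28,-3],0],
    [[0,0,-23.3],[-38.8,-31.2,-3],0],
  ],
  force=60,
)

```text
clock: 1.1
tcp_pos: [0.458, 0.0921, 0.2611]
orientation: [0.0, -0.0, 1.0, 0.0]
wrist_force: [1.7, 1.9, 0.7]
finger_gap: 0.0853
grip_force: 0.0
```

```bash
python3 - <<'E'
from h import *
s=env.get_state();print(s["tcp_pos"],s["orientation"],s["joint_pos"].round(2))
im,W=cloud("wrist");np.savez("w1.npz",im=im,W=W);cv2.imwrite("pics/w1.png",im[...,::-1])
q=W[np.isfinite(W).all(-1)]
m=(W[...,2]>.154)&(W[...,2]<.172)&(abs(W[...,0]-.455)<.04)&(abs(W[...,1]-.088)<.04)
p=W[m];print("knob",cv2.minEnclosingCircle((p[:,:2]*1000).astype(np.float32)),p.mean(0),m.sum())
E
```

```text
[0.4580155  0.09208841 0.26114922] [ 3.43957769e-05 -3.89884846e-04  9.99999915e-01  1.31797702e-04] [ 0.03  0.1  -0.15  1.32  0.    0.03]
knob ((447.2708435058594, 89.02953338623047), 11.968172073364258) [0.44606626 0.08874553 0.16064164] 567
```

View pics/w1.png

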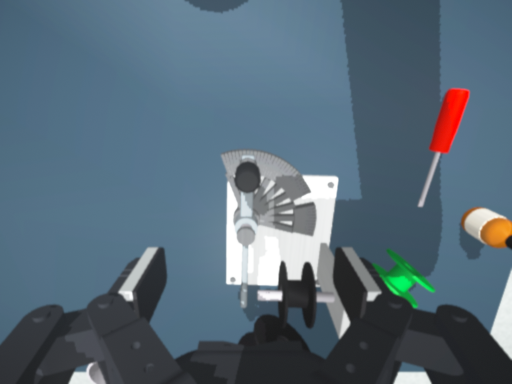

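The wrist view shows the knob at (247,177), the hinge post at (245,230), the reel at (297,295) and the green reel at (402,275). The knob measures 24 mm across with its top at 161 mm, which matches the description. Now I measure the hinge, the stand's yaw and the reel.

```bash
python3 - <<'E'
from h import *
z=np.load("w1.npz");im,W=z["im"],z["W"];im=im.astype(int)
def box(n,x,y,zz,ex=None):
    m=(W[...,0]>x[0])&(W[...,0]<x[1])&(W[...,1]>y[0])&(W[...,1]<y[1])&(W[...,2]>zz[0])&(W[...,2]<zz[1])
    if ex is not None:m&=ex
    p=W[m];
    if len(p)<5: print(n,len(p));return p
    f=(p[:,:2]*1000).astype(np.float32);print(n,len(p),"mean",p.mean(0).round(4),"circ",cv2.minEnclosingCircle(f),"rect",cv2.minAreaRect(f),"p2-98",np.percentile(p,[2,98],axis=0).round(4).tolist());return p
box("post",(.49,.56),(.06,.12),(.122,.138))
box("tail/arm",(.42,.64),(.06,.12),(.094,.112))
box("base",(.46,.70),(.02,.22),(.006,.018),im.min(-1)>120)
dark=im.max(-1)<70
box("reel",(.56,.66),(.1,.2),(.06,.15),dark)
box("reeltop",(.56,.66),(.1,.2),(.115,.15),dark)
box("spindle",(.58,.64),(.08,.2),(.09,.112),~dark)
box("plate",(.56,.66),(.17,.23),(.125,.15))
E
python3 -c "
from h import *
plan([.4472,.089,.127],90)"
```

```text
post 300 mean [0.516  0.0865 0.1293] circ ((517.00390625, 86.34516143798828), 10.157766342163086) rect ((516.8870849609375, 86.17334747314453), (18.815731048583984, 19.27802848815918), 89.76419067382812) p2-98 [[0.5074, 0.0778, 0.1249], [0.5259, 0.0955, 0.131]]
tail/arm 1109 mean [0.5273 0.0902 0.1057] circ ((526.2871704101562, 101.96154022216797), 91.85456085205078) rect ((527.9070434570312, 90.29292297363281), (183.48782348632812, 36.4517936706543), 8.066350936889648) p2-98 [[0.4369, 0.0758, 0.0981], [0.6142, 0.1174, 0.1107]]
base 5853 mean [0.5814 0.1395 0.0116] circ ((572.6043701171875, 134.2372283935547), 116.7823486328125) rect ((573.3653564453125, 134.79812622070312), (154.849853515625, 179.48263549804688), 88.69995880126953) p2-98 [[0.4883, 0.0585, 0.0098], [0.6568, 0.2099, 0.0136]]
reel 1571 mean [0.6068 0.149  0.1097] circ ((613.04443359375, 147.45367431640625), 41.96543502807617) rect ((613.2490234375, 147.78671264648438), (35.914527893066406, 78.24873352050781), 88.1426010131836) p2-98 [[0.5767, 0.1292, 0.0738], [0.6464, 0.1648, 0.1341]]
reeltop 533 mean [0.6083 0.1482 0.
[... 155 characters left out ...]
 88.34131622314453) p2-98 [[0.5819, 0.1294, 0.1153], [0.641, 0.1651, 0.1346]]
spindle 651 mean [0.6102 0.1474 0.1033] circ ((610.015380859375, 137.81491088867188), 64.21923828125) rect ((601.4585571289062, 139.62677001953125), (123.76831817626953, 52.08008575439453), 78.04449462890625) p2-98 [[0.5825, 0.082, 0.0915], [0.6365, 0.1957, 0.111]]
plate 259 mean [0.6232 0.1968 0.1337] circ ((622.9356079101562, 195.17906188964844), 21.014997482299805) rect ((623.07568359375, 199.36016845703125), (9.61495590209961, 42.025569915771484), 88.08170318603516) p2-98 [[0.6035, 0.1944, 0.1255], [0.643, 0.2032, 0.1377]]
turn [-0.2  0.1 -0.3] shift [ 1.48  0.36 13.37] now [0.4616 0.0858 0.2608] t 1.15 j6 0.02
```

Request:
carry_out(
  steps=[
    [[0,0,0],[1.3,0.1,3],0],
    [[0,0,0],[1.3,0.1,7],0],
    [[0,0,0],[1.3,0.1,11],0],
    [[0,0,0],[1.3,0.1,13.4],0],
    [[0,0,0],[1.3,0.1,13.4],0],
    [[0,0,0],[1.3,0.1,13.4],255],
    [[0,0,0],[1.3,0.1,13.4],255],
    [[0,0,0],[1.3,0.1,13.4],255],
  ],
  force=60,
)

```text
clock: 2.15
tcp_pos: [0.4452, 0.095, 0.1283]
orientation: [0.001, -0.0, 1.0, -0.0]
wrist_force: [0.2, -2.8, 3.1]
finger_gap: 0.0321
grip_force: 1.4
```

```bash
python3 - <<'E'
from h import *
h=np.array([.517,.0863]);k=np.array([.4472,.089])-h;r=np.hypot(*k)
for d in range(10,91,10):
    a=-np.radians(d);p=h+np.array([[np.cos(a),-np.sin(a)],[np.sin(a),np.cos(a)]])@k
    dd=p-h-k; print(d,"tool x,y cm",(-dd[0]*100).round(2),(dd[1]*100).round(2))
s=env.get_state();print(s["tcp_pos"],s["orientation"],s["wrist_force"],s["finger_gap"])
E
```

```text
10 tool x,y cm -0.15 1.21
20 tool x,y cm -0.51 2.37
30 tool x,y cm -1.07 3.45
40 tool x,y cm -1.81 4.42
50 tool x,y cm -2.7 5.25
60 tool x,y cm -3.72 5.91
70 tool x,y cm -4.85 6.38
80 tool x,y cm -6.03 6.65
90 tool x,y cm -7.25 6.71
[0.44523764 0.09501007 0.12826495] [ 9.54091931e-04 -4.53955464e-04  9.99999441e-01 -4.11077339e-05] [ 0.17068705 -2.76379544  3.09847188] 0.03209430554512802
```

Request:
carry_out(
  steps=[
    [[0,0,0],[0,0,0],255],
    [[0,0,0],[0,0,0],255],
    [[0,0,0],[0,0,0],255],
    [[0,0,0],[0,0,0],255],
    [[0,0,0],[0,0,0],255],
    [[0,0,0],[0,0,0],255],
    [[0,0,0],[0,0,0],255],
    [[0,0,0],[0,0,0],255],
  ],
)

```text
clock: 3.15
tcp_pos: [0.4449, 0.0947, 0.1276]
orientation: [0.0, -0.0, 1.0, -0.0]
wrist_force: [1.6, -6.4, 5.9]
finger_gap: 0.0222
grip_force: 58.9
```

```bash
python3 - <<'E'
from h import *
s=env.get_state();print(s["tcp_pos"],s["orientation"],s["wrist_force"],s["finger_gap"],s["grip_force"],s["qvel"].round(3))
E
```

```text
[0.44494193 0.09472721 0.12757863] [ 4.68742047e-04 -3.00694742e-04  9.99999796e-01 -3.13797692e-04] [ 1.61581731 -6.40337132  5.89295218] 0.02218355352164731 58.92853290075436 [ 0.001  0.002 -0.001  0.001 -0.001 -0.   ]
```

```bash
cat >> h.py <<'E'
H=np.array([.517,.0863])
def arc(degs):
    s=env.get_state();M=rot(s["orientation"]);t=s["tcp_pos"];k=t[:2]-H
    print("t",round(s["clock"],2),"tcp",t.round(4),"F",s["wrist_force"].round(1),"gap",s["finger_gap"].round(4),"grip",s["grip_force"].round(0),"r",np.hypot(*k).round(4),"theta",(np.pi-np.arctan2(k[1],k[0])-.039).round(3))
    for d in degs:
        a=-np.radians(d);p=np.array([[np.cos(a),-np.sin(a)],[np.sin(a),np.cos(a)]])@k-k
        print(d,(M.inv().apply([*p,0])*100).round(2)[:2])
E
python3 -c "
from h import *
arc(np.arange(1,9)*7.5)"
```

```text
Traceback (most recent call last):
  File "h.py", line 22, in arc
    print("t",round(s["clock"],2),"tcp",t.round(4),"F",s["wrist_force"].round(1),"gap",s["finger_gap"].round(4),"grip",s["grip_force"].round(0),"r",np.hypot(*k).round(4),"theta",(np.pi-np.arctan2(k[1],k[0])-.039).round(3))
                                                                                       ^^^^^^^^^^^^^^^^^^^^^
AttributeError: 'float' object has no attribute 'round'
```

```bash
sed -i 's/s\["finger_gap"\].round(4)/round(s["finger_gap"],4)/; s/s\["grip_force"\].round(0)/round(s["grip_force"])/' h.py
python3 -c "
from h import *
arc(np.arange(1,9)*7.5)"
```

```text
t 3.15 tcp [0.4449 0.0947 0.1276] F [ 1.6 -6.4  5.9] gap 0.0222 grip 59 r 0.0725 theta 0.077
7.5 [-0.17  0.93]
15.0 [-0.46  1.84]
22.5 [-0.87  2.69]
30.0 [-1.39  3.49]
37.5 [-2.    4.21]
45.0 [-2.71  4.85]
52.5 [-3.49  5.38]
60.0 [-4.34  5.82]
```

Request:
carry_out(
  steps=[
    [[0,0,7.5],[-0.17,0.93,-0.2],255],
    [[0,0,15],[-0.46,1.84,-0.2],255],
    [[0,0,22.5],[-0.87,2.69,-0.2],255],
    [[0,0,30],[-1.39,3.49,-0.2],255],
    [[0,0,37.5],[-2.0,4.21,-0.2],255],
    [[0,0,45],[-2.71,4.85,-0.2],255],
    [[0,0,52.5],[-3.49,5.38,-0.2],255],
    [[0,0,60],[-4.34,5.82,-0.2],255],
  ],
)

```text
clock: 4.15
tcp_pos: [0.4864, 0.1543, 0.1285]
orientation: [-0.002, 0.501, 0.866, -0.0]
wrist_force: [-2.5, -1.8, 2.7]
finger_gap: 0.0223
grip_force: 59.0
```

```bash
python3 -c "
from h import *
arc(np.arange(1,9)*2)"
```

```text
t 4.15 tcp [0.4864 0.1543 0.1285] F [-2.5 -1.8  2.7] gap 0.0223 grip 59 r 0.0746 theta 1.109
2 [-0.03  0.26]
4 [-0.07  0.52]
6 [-0.12  0.77]
8 [-0.18  1.03]
10 [-0.24  1.28]
12 [-0.32  1.53]
14 [-0.4   1.77]
16 [-0.49  2.02]
```

Request:
carry_out(
  steps=[
    [[0,0,0],[0,0,0.3],255],
    [[0,0,0],[0,0,0.6],255],
    [[0,0,1.5],[-0.02,0.2,0.6],255],
    [[0,0,3],[-0.05,0.39,0.6],255],
    [[0,0,4.5],[-0.08,0.58,0.6],255],
    [[0,0,6],[-0.12,0.77,0.6],255],
    [[0,0,7],[-0.15,0.9,0.6],255],
    [[0,0,8],[-0.18,1.03,0.6],255],
  ],
)

```text
clock: 5.15
tcp_pos: [0.496, 0.1579, 0.1222]
orientation: [-0.002, 0.558, 0.83, -0.0]
wrist_force: [-4.9, 3.4, 1.9]
finger_gap: 0.0226
grip_force: 59.3
```

```bash
python3 -c "
from h import *
arc(np.arange(1,9)*2)"
```

```text
t 5.15 tcp [0.496  0.1579 0.1222] F [-4.9  3.4  1.9] gap 0.0226 grip 59 r 0.0747 theta 1.247
2 [-0.03  0.26]
4 [-0.07  0.52]
6 [-0.12  0.77]
8 [-0.18  1.03]
10 [-0.24  1.28]
12 [-0.32  1.53]
14 [-0.4   1.77]
16 [-0.5   2.02]
```

Request:
carry_out(
  steps=[
    [[0,0,0],[0,0,0.2],255],
    [[0,0,0],[0,0,0.3],255],
    [[0,0,0],[0,0,0.4],255],
    [[0,0,0],[0,0,0.5],255],
    [[0,0,0],[0,0,0.6],255],
    [[0,0,0],[0,0,0.6],255],
    [[0,0,0],[0,0,0.6],255],
    [[0,0,0],[0,0,0.6],255],
  ],
)

```text
clock: 6.15
tcp_pos: [0.4963, 0.158, 0.117]
orientation: [-0.002, 0.558, 0.83, 0.0]
wrist_force: [-5.5, 4.4, 7.8]
finger_gap: 0.0225
grip_force: 60.0
```

```bash
python3 - <<'E'
from h import *
arc([2])
im,W=cloud("wrist");np.savez("w2.npz",im=im,W=W);cv2.imwrite("pics/w2.png",im[...,::-1])
E
```

```text
t 6.15 tcp [0.4963 0.158  0.117 ] F [-5.5  4.4  7.8] gap 0.0225 grip 60 r 0.0747 theta 1.251
2 [-0.03  0.26]
```

View pics/w2.png

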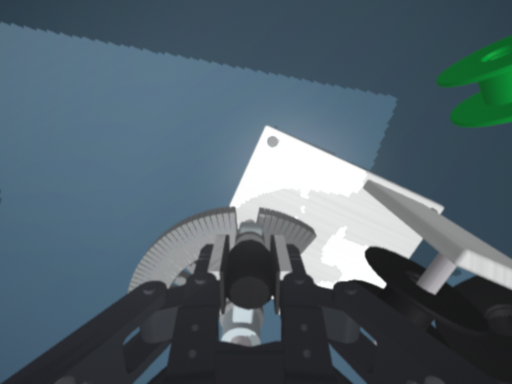

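The wrist view shows the fingers on the knob at (250,272), and the notch in the quadrant, a gap at about (247,213), directly under the tail. The bolt is about 10 mm down, so it is in the notch. I press it fully home.

Request:
carry_out(
  steps=[
    [[0,0,0],[0,0,0.1],255],
    [[0,0,0],[0,0,0.2],255],
    [[0,0,0],[0,0,0.3],255],
    [[0,0,0],[0,0,0.3],255],
    [[0,0,0],[0,0,0.3],255],
    [[0,0,0],[0,0,0.3],255],
    [[0,0,0],[0,0,0.3],255],
    [[0,0,0],[0,0,0.3],255],
  ],
)

```text
clock: 7.2
tcp_pos: [0.4967, 0.1581, 0.1167]
orientation: [-0.001, 0.558, 0.83, 0.001]
wrist_force: [-10.9, 3.3, 26.1]
finger_gap: 0.0224
grip_force: 62.1
```

Request:
carry_out(
  steps=[
    [[0,0,0],[0,0,-0.2],255],
    [[0,0,0],[0,0,-0.3],255],
    [[0,0,0],[0,0,-0.3],130],
    [[0,0,0],[0,0,-0.3],130],
    [[0,0,0],[0,0,-0.3],130],
    [[0,0,0],[0,0,-0.3],110],
    [[0,0,0],[0,0,-0.3],110],
    [[0,0,0],[0,0,-0.3],110],
  ],
)

```text
clock: 8.2
tcp_pos: [0.4978, 0.1569, 0.1173]
orientation: [0.0, 0.559, 0.829, 0.0]
wrist_force: [-0.4, 0.7, 0.5]
finger_gap: 0.0487
grip_force: 0.0
```

Request:
carry_out(
  steps=[
    [[0,0,0],[0,0,-0.5],110],
    [[0,0,0],[0,0,-2],110],
    [[0,0,0],[0,0,-4],110],
    [[0,0,0],[0,0,-7],110],
    [[0,0,0],[0,0,-11],110],
    [[0,0,0],[0,0,-15],0],
    [[0,0,0],[0,0,-15],0],
    [[0,0,0],[0,0,-15],0],
  ],
)

```text
clock: 9.2
tcp_pos: [0.4977, 0.1569, 0.2678]
orientation: [0.0, 0.559, 0.829, 0.0]
wrist_force: [0.1, 0.5, 0.8]
finger_gap: 0.0851
grip_force: 0.0
```

```bash
python3 - <<'E'
from h import *
arc([2])
im,W=cloud("wrist");np.savez("w3.npz",im=im,W=W);cv2.imwrite("pics/w3.png",im[...,::-1])
E
```

```text
t 9.2 tcp [0.4977 0.1569 0.2678] F [0.1 0.5 0.8] gap 0.0851 grip 0 r 0.0732 theta 1.265
2 [-0.03  0.25]
```

View pics/w3.png

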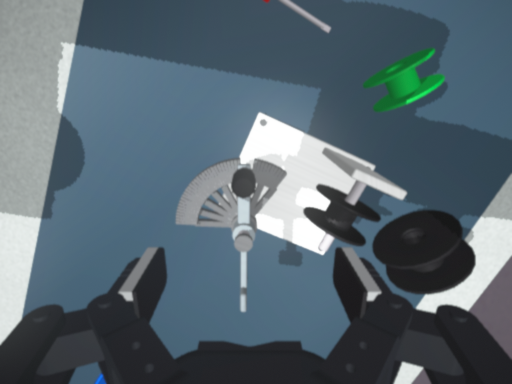

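The wrist view shows the gate still open after release: its arm points down the picture to (243,305) and the knob is at (243,182). The reel is on the spindle at (342,215), with the big black reel at (420,250). Now I measure the knob height and the reel.

```bash
python3 - <<'E'
from h import *
z=np.load("w3.npz");im,W=z["im"],z["W"];im=im.astype(int)
def box(n,x,y,zz,ex):
    m=(W[...,0]>x[0])&(W[...,0]<x[1])&(W[...,1]>y[0])&(W[...,1]<y[1])&(W[...,2]>zz[0])&(W[...,2]<zz[1])&ex
    p=W[m];f=(p[:,:2]*1000).astype(np.float32);print(n,len(p),"mean",p.mean(0).round(4),"rect",cv2.minAreaRect(f),np.percentile(p,[2,98],axis=0).round(4).tolist())
dark=im.max(-1)<70
box("knob",(.46,.53),(.12,.2),(.125,.18),dark)
box("reel",(.56,.66),(.1,.2),(.06,.15),dark)
box("reeltop",(.56,.66),(.1,.2),(.115,.15),dark)
box("plate",(.56,.66),(.17,.23),(.125,.15),~dark)
box("spin",(.595,.63),(.08,.125),(.09,.12),~dark)
plan([.613,.147,.22],88.2)
E
```

```text
knob 121 mean [0.4849 0.1544 0.1467] rect ((486.4601745605469, 152.37725830078125), (9.793858528137207, 20.153934478759766), 12.819869995117188) [[0.4813, 0.1436, 0.1344], [0.4912, 0.1624, 0.1508]]
reel 1904 mean [0.6105 0.1493 0.1106] rect ((613.0512084960938, 149.11038208007812), (35.60157012939453, 75.81304931640625), 87.86302185058594) [[0.5786, 0.1328, 0.0771], [0.6462, 0.1675, 0.134]]
reeltop 674 mean [0.6122 0.1503 0.1261] rect ((613.4310913085938, 149.0435333251953), (35.60101318359375, 65.6286849975586), 87.97239685058594) [[0.5839, 0.1319, 0.1155], [0.642, 0.1672, 0.1345]]
plate 663 mean [0.6138 0.2013 0.1356] rect ((616.1287841796875, 200.74842834472656), (10.13141918182373, 60.5055046081543), 88.14266967773438) [[0.5865, 0.1958, 0.1269], [0.6439, 0.2062, 0.1379]]
spin 173 mean [0.6116 0.1116 0.1037] rect ((612.961669921875, 111.4657211303711), (21.048999786376953, 11.602832794189453), 89.10779571533203) [[0.6074, 0.1017, 0.0983], [0.6179, 0.1213, 0.1063]]
turn [ -0.   -0.  -66.2] shift [-5.25 10.36  4.68] now [0.4973 0.1568 0.2669] t 9.25 j6 1.34
```

Request:
carry_out(
  steps=[
    [[0,0,-10],[-2,3,0],0],
    [[0,0,-20],[-4,6,0],0],
    [[0,0,-30],[-5.25,9,0],0],
    [[0,0,-40],[-5.25,10.4,0],110],
    [[0,0,-50],[-5.25,10.4,2],110],
    [[0,0,-60],[-5.25,10.4,4],110],
    [[0,0,-66],[-5.25,10.4,5],110],
    [[0,0,-66],[-5.25,10.4,5],110],
  ],
)

```text
clock: 10.25
tcp_pos: [0.6124, 0.1471, 0.2149]
orientation: [-0.002, 0.018, 1.0, -0.0]
wrist_force: [-0.5, -0.1, -0.1]
finger_gap: 0.0487
grip_force: 0.0
```

```bash
python3 -c "
from h import *
plan([.613,.148,.109],88)"
```

```text
turn [-0.  -0.3 -0. ] shift [-0.11  0.1  10.59] now [0.6124 0.1471 0.2149] t 10.25 j6 0.14
```

Request:
carry_out(
  steps=[
    [[0,0,0],[-0.05,0.1,4],110],
    [[0,0,0],[-0.05,0.1,7],110],
    [[0,0,0],[-0.05,0.1,9],110],
    [[0,0,0],[-0.05,0.1,10.6],110],
    [[0,0,0],[-0.05,0.1,10.6],110],
    [[0,0,0],[-0.05,0.1,10.6],255],
    [[0,0,0],[-0.05,0.1,10.6],255],
    [[0,0,0],[-0.05,0.1,10.6],255],
  ],
  force=50,
)

```text
clock: 11.25
tcp_pos: [0.6149, 0.1483, 0.1122]
orientation: [0.001, 0.017, 1.0, 0.0]
wrist_force: [0.0, -0.0, 0.2]
finger_gap: 0.0354
grip_force: 52.2
```

Request:
carry_out(
  steps=[
    [[0,0,0],[0,0,-0.2],255],
    [[0,0,0],[0,0,-0.4],255],
    [[0,0,0],[0,0,-0.4],255],
    [[0,0,0],[0,0,-0.4],255],
    [[0,0,0],[0,-0.3,-0.4],255],
    [[0,0,0],[0,-0.7,-0.4],255],
    [[0,0,0],[0,-1,-0.4],255],
    [[0,0,0],[0,-1,-0.4],255],
  ],
)

```text
clock: 12.25
tcp_pos: [0.614, 0.1379, 0.1153]
orientation: [0.0, 0.017, 1.0, 0.0]
wrist_force: [0.4, -0.3, -1.5]
finger_gap: 0.0348
grip_force: 52.2
```

Request:
carry_out(
  steps=[
    [[0,0,0],[0,-1,0],255],
    [[0,0,0],[0,-2.2,0],255],
    [[0,0,0],[0,-3.4,0],255],
    [[0,0,0],[0,-4.8,0],255],
    [[0,0,0],[0,-6.4,0],255],
    [[0,0,0],[0,-8,0],255],
    [[0,0,0],[0,-9.5,0],255],
    [[0,0,0],[0,-10,0],255],
  ],
)

```text
clock: 13.25
tcp_pos: [0.6106, 0.037, 0.1153]
orientation: [0.0, 0.018, 1.0, 0.0]
wrist_force: [-0.4, -0.6, -1.8]
finger_gap: 0.0352
grip_force: 52.2
```

```bash
python3 - <<'E'
from h import *
z=np.load("top.npz");im,W=z["im"].astype(int),z["W"]
m=(im[...,2]>150)&(im[...,0]<90); p=W[m];p=p[np.isfinite(p).all(1)];
for lo,hi in((-.01,.008),(.018,.035)):
    q=p[(p[:,2]>lo)&(p[:,2]<hi)];print(len(q),cv2.minAreaRect((q[:,:2]*1000).astype(np.float32)),q.mean(0).round(4))
im,W=cloud("top");m=(im.astype(int)[...,2]>150)&(im[...,0]<90);print(m.sum(),W[m&(W[...,2]<.008)].mean(0))
cv2.imwrite("pics/t2.png",cv2.resize(im[170:290,190:450],None,fx=3,fy=3)[...,::-1])
plan([.4525,-.3615,.2],80)
E
```

```text
1215 ((450.5509338378906, -368.0049743652344), (121.33806610107422, 111.0348129272461), 78.94207000732422) [ 0.4517 -0.361   0.0048]
188 ((451.55596923828125, -357.5097351074219), (121.25221252441406, 119.4048080444336), 79.40070343017578) [ 0.4531 -0.3582  0.0258]
1345 [ 0.45752877 -0.35839498  0.00476117]
turn [-0.  0.  8.] shift [ 14.39 -40.38  -8.46] now [0.6106 0.0369 0.1153] t 13.3 j6 -0.04
```

View pics/t2.png

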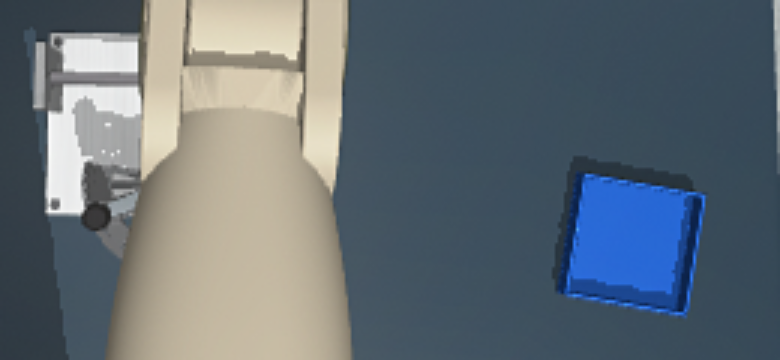

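Request:
carry_out(
  steps=[
    [[0,0,0],[0.5,-1.5,-3],255],
    [[0,0,1],[2,-6,-6],255],
    [[0,0,3],[4,-11,-8],255],
    [[0,0,5],[6,-16,-8],255],
    [[0,0,7],[8,-21,-8],255],
    [[0,0,8.5],[10,-26,-8],255],
    [[0,0,8.5],[12,-31,-8],255],
    [[0,0,8.5],[13,-35,-8],255],
  ],
)

```text
clock: 14.3
tcp_pos: [0.4678, -0.3085, 0.1955]
orientation: [0.0, 0.091, 0.996, -0.0]
wrist_force: [1.0, -0.1, -1.4]
finger_gap: 0.0353
grip_force: 52.0
```

Request:
carry_out(
  steps=[
    [[0,0,0],[0.9,-3,0],255],
    [[0,0,0],[1.5,-5,0],255],
    [[0,0,0],[1.5,-5,0],255],
    [[0,0,0],[1.5,-5,0],255],
    [[0,0,0],[1.5,-5,0],255],
    [[0,0,0],[1.5,-5,0],255],
    [[0,0,0],[1.5,-5,0],255],
    [[0,0,0],[1.5,-5,0],255],
  ],
)

```text
clock: 15.3
tcp_pos: [0.445, -0.3533, 0.1953]
orientation: [0.0, 0.091, 0.996, 0.0]
wrist_force: [0.7, 0.1, -0.8]
finger_gap: 0.0352
grip_force: 52.0
```

```bash
python3 -c "
from h import *
plan([.4516,-.3575,.066],79.4);s=env.get_state();print(s['finger_gap'],s['wrist_force'])"
```

```text
turn [0.  0.  0.2] shift [-0.72 -0.29 12.93] now [ 0.445  -0.3533  0.1953] t 15.3 j6 -0.63
0.03524603176082545 [ 0.74439818  0.08873739 -0.82336726]
```

Request:
carry_out(
  steps=[
    [[0,0,0],[-0.7,-0.3,4],255],
    [[0,0,0],[-0.7,-0.3,8],255],
    [[0,0,0],[-0.7,-0.3,11],255],
    [[0,0,0],[-0.7,-0.3,12.2],255],
    [[0,0,0],[-0.7,-0.3,12.7],255],
    [[0,0,0],[-0.7,-0.3,13],255],
    [[0,0,0],[-0.7,-0.3,13],255],
    [[0,0,0],[-0.7,-0.3,13],255],
  ],
)

```text
clock: 16.3
tcp_pos: [0.4517, -0.3582, 0.0661]
orientation: [0.001, 0.091, 0.996, -0.0]
wrist_force: [0.7, -0.3, -2.0]
finger_gap: 0.0349
grip_force: 52.1
```

No contact yet, so I lower slowly to touch.

Request:
carry_out(
  steps=[
    [[0,0,0],[0,0,0.1],255],
    [[0,0,0],[0,0,0.2],255],
    [[0,0,0],[0,0,0.3],255],
    [[0,0,0],[0,0,0.4],255],
    [[0,0,0],[0,0,0.4],255],
    [[0,0,0],[0,0,0.4],255],
    [[0,0,0],[0,0,0.4],255],
    [[0,0,0],[0,0,0.4],255],
  ],
)

```text
clock: 17.3
tcp_pos: [0.4513, -0.3578, 0.0613]
orientation: [0.0, 0.091, 0.996, 0.0]
wrist_force: [0.0, 0.8, -1.8]
finger_gap: 0.035
grip_force: 52.1
```

Request:
carry_out(
  steps=[
    [[0,0,0],[0,0,0.1],255],
    [[0,0,0],[0,0,0.15],255],
    [[0,0,0],[0,0,0.2],255],
    [[0,0,0],[0,0,0.25],255],
    [[0,0,0],[0,0,0.3],255],
    [[0,0,0],[0,0,0.3],255],
    [[0,0,0],[0,0,0.3],255],
    [[0,0,0],[0,0,0.3],255],
  ],
)

```text
clock: 18.3
tcp_pos: [0.4516, -0.3579, 0.0605]
orientation: [0.001, 0.091, 0.996, -0.0]
wrist_force: [-3.9, 3.7, 13.3]
finger_gap: 0.0347
grip_force: 54.0
```

Contact: 13 N upward. I back off 2 mm, release and lift.

Request:
carry_out(
  steps=[
    [[0,0,0],[0,0,-0.2],255],
    [[0,0,0],[0,0,-0.2],255],
    [[0,0,0],[0,0,-0.2],180],
    [[0,0,0],[0,0,-0.2],140],
    [[0,0,0],[0,0,-0.2],115],
    [[0,0,0],[0,0,-0.2],115],
    [[0,0,0],[0,0,-0.2],115],
    [[0,0,0],[0,0,-0.2],115],
  ],
)

```text
clock: 19.3
tcp_pos: [0.4512, -0.3577, 0.0602]
orientation: [-0.0, 0.091, 0.996, 0.0]
wrist_force: [0.4, -0.6, 0.2]
finger_gap: 0.0469
grip_force: 0.0
```

Request:
carry_out(
  steps=[
    [[0,0,0],[0,0,-0.5],115],
    [[0,0,0],[0,0,-1.5],115],
    [[0,0,0],[0,0,-3],115],
    [[0,0,0],[0,0,-6],115],
    [[0,0,0],[0,0,-10],115],
    [[0,0,0],[0,0,-15],115],
    [[0,0,0],[0,0,-18],115],
    [[0,0,0],[0,0,-18],115],
  ],
)

```text
clock: 20.3
tcp_pos: [0.4525, -0.359, 0.2447]
orientation: [0.003, 0.091, 0.996, -0.002]
wrist_force: [1.0, 0.3, -0.1]
finger_gap: 0.0471
grip_force: 0.0
```

```bash
python3 - <<'E'
from h import *
s=env.get_state();print(s["clock"],s["tcp_pos"],s["wrist_force"],s["finger_gap"])
im,W=cloud("wrist");i=im.astype(int)
m=(i.max(-1)<80)&(abs(W[...,0]-.45)<.06)&(abs(W[...,1]+.358)<.06)&(W[...,2]<.12)&(W[...,2]>.01)
p=W[m];print("reel",cv2.minAreaRect((p[:,:2]*1000).astype(np.float32)),np.percentile(p[:,2],[2,98]))
t,W=cloud("top")
m=(t.max(-1)<70)&(abs(W[...,0]-.49)<.05)&(abs(W[...,1]-.155)<.05)&(W[...,2]>.125);print("knob",W[m].mean(0),m.sum())
cv2.imwrite("pics/f.png",np.hstack([im,t])[::,:,::-1][:, :][...,:] if 0 else cv2.resize(np.vstack([im[100:],t]),None,fx=.9,fy=.89)[...,::-1])
E
```

```text
20.3 [ 0.45252455 -0.35903249  0.24469202] [ 1.01882402  0.28039544 -0.12397173] 0.04707075528095421
reel ((466.3057556152344, -362.03704833984375), (32.08992385864258, 31.33029556274414), 79.15029907226562) [0.05335931 0.08156535]
knob [0.49403929 0.15166523 0.14921393] 69
```

View pics/f.png

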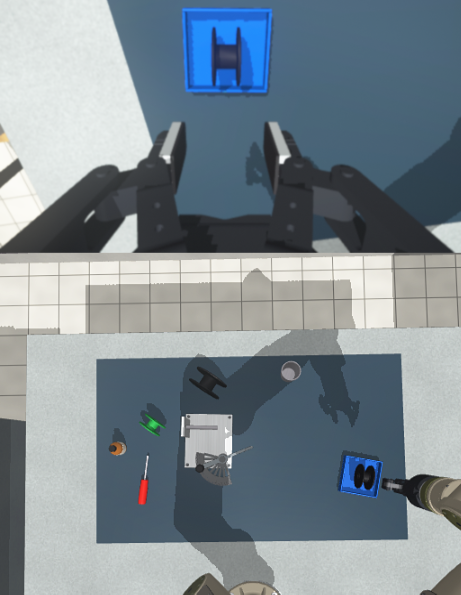

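The final view shows the reel standing mid-tray (wrist part (227,52), top part (363,476)). The gate is still open with its bolt down (knob at (200,467)), and the flux bottle, driver and cup look to be where they were.

```bash
python3 -c "
from workcell import env
print(env.hand_in())"
```

```text
the job is handed in; nothing more can be done
None
```

The job is handed in (no verdict came back): the gate is latched open with its bolt fully down, the reel stands in the tray, the flux bottle, screwdriver and cup look unmoved in the last picture, and it took about 20 s of the 58 s allowed.

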